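# Lower the long probe through the guide into the sample jar

## Robot

A 6-joint arm with a two-finger parallel gripper is mounted at the origin on the work surface. World frame = base frame: x ahead of the robot, y to its left, z up, the work surface at z = 0. Lengths are in m, angles in degrees, forces in N, time in s.
With the tool pointing down it reaches from about 0.35 to 0.875 m from the base axis. Payload 4.2 kg.
Tool frame: the origin (TCP) lies at the very end of the fingers, on their centre line; the grasp point (between the pads) lies 19 mm behind it; z points along the fingers, y is the line along which they close (so a half turn about z gives the same grasp; the last joint's range is limited). The gripper opens to 87 mm and grips with 3 to 60 N. Pads are 19 mm wide; open, the fingers measure 117 mm over their backs; the gripper's body (75 mm by 190 mm) begins 51 mm behind the grasp point.
Start: joints at [-60.355, 22.042, 0.453, 0, -68.411, -14.817], TCP at [0.16, -0.604, 0.19] pointing down, gripper open.
Joint ranges: [-179.83, 179.83], [-69.29, 118.12], [-61.27, 80.66], [-181.25, 117.63], [-171.15, -9.14], [-177.46, 177.46]. Speed limits (degrees/s): [159.86, 159.86, 180, 180, 180, 180].

## Interface

Orientations are given as a 3x3 rotation matrix whose columns are the frame's x, y, z axes.
In Python, from station import monitor, cams, ticket gives the robot as it stands.
- The arm moves only by the tool drive_tool, never from a script. Its argument "moves" is a list of rows, each an object with "delta_pos": the shift along the tool's x, y, z in mm, a list of three; "turn": the turn about the tool's z in rad; "claw": the opening, from 0 (shut) to 1 (fully open). A call has 1 to 12 rows; each row shifts and turns the commanded pose from where the row before left it, along the tool's axes as they then stand; what a row does not reach is not made up. A row lasts 1/8 s, in which the tool goes at most 62.5 mm and 10.7 degrees, less where a joint would pass 70% of its speed; a pose out of reach is approached as far as the arm can. A call is refused whole if a number of a shift passes 62.5 or a number of a turn 0.188, either way. A call with a gripper value outside its range is refused whole. The fingers move at their own pace and stop on an object; the grip force is fixed at half the most. Time passes only in rows, so rows that do not move let the fingers close. It gives the time, the measured TCP pose, the force, the opening and the grip force at its end, in the units of the state.
- monitor.sense(): the state, without advancing time (a new reading comes with each control period).
- cams.capture(name): name is "side" or "top"; returns a dict with "color" (400x640x3 uint8, red, green, blue), "range_z" (400x640 float32, m along the optical axis (not along the pixel's ray), 0 where there is no reading), "vertical_fov" (degrees; the focal length in pixels is half the picture's height over the tangent of half this angle, whatever the lens; pixels are square), "cx", "cy" (the principal point, pixels), "extrinsics" (4x4, takes a point from camera to world coordinates). Camera axes: x right, y down, z forward; pixel columns grow to the right and rows downward; lengths in m; the calibration is good to about 2 mm. A picture is of the moment at which its call begins.
- ticket.finish_job(): hands the job in; it is judged then, once.
The state is a dict: "time_s": time; "joints": joint angles; "joint_velocities": joint speeds; "effort": joint torques, N m; "tcp_pos": TCP position; "ee_rot": TCP orientation; "wrist_force": force on the tool from outside, world axes, zero at the start; "moment": the same for the moment, N m; "gripper_width": opening from 0.0 (shut) to 1.0 (fully open); "gripper_force": force on a finger pad.
Only numpy, scipy, OpenCV 4.12 (cv2) and the standard library are available. Lean on these libraries where they do the work, as an engineer would, in place of code of your own. Each camera call takes 0.05 s, during which the arm holds its last target. There are 200 camera calls.

## Task

Lift the dust cover off the guide hole of the sampling stand and set it down gently, upright, in the steel tray. Then take the probe with the long stem and square handle out of the rack and lower its stem through the guide hole, straight and without touching the guide or the jar, until its tip is about 30 mm above the jar's floor; finish while still holding it there, still, upright and centred in the hole, resting on nothing. Leave the rack's short probe, the bottle and the vial block where they are.

Things in the scene. Friction and masses are not known exactly. Their poses are not given: they have to be found in the camera images.
- bore (a point): Centre of the guide hole's mouth, on the top face of the stand's guide plate, 125 mm above the bench. The hole is vertical, 24 mm in diameter, through the 12 mm thick aluminium plate (90 x 130 mm, long side along this point's y, on two steel posts at its short ends; nothing stands higher than the plate). The stand is fixed; its position and yaw vary.
- jar_floor (a point): Centre of the inner floor of the open glass jar fixed under the guide plate, straight below the hole, 18 mm above the bench (107 mm below the plate's top face). Jar: inner diameter 62 mm, rim 97 mm above the bench.
- cover_knob (a point): Loose grey dust cover (50 g) that lies flat over the guide hole at the start: a disc 42 mm in diameter and 8 mm thick with a round upright knob, 18 mm in diameter and 34 mm tall, on top. The point is on the knob's axis, 27 mm above the disc's flat underside and 15 mm below the knob's top. z is up along the knob.
- tray_floor (a point): Centre of the inner floor (3 mm above the bench) of a fixed, empty shallow steel tray, 120 x 120 mm outside, walls 3 mm thick, rim 14 mm above the bench. On the robot's left or right; the rack is on the other side.
- rack_top (a point): Centre of the top face, 140 mm above the bench, of the fixed white probe rack (plate 60 x 200 mm, 12 mm thick, long side along this point's y, on end legs, open at front and back). Two holes, 14 mm in diameter, at y = -45 and +45 mm of this point; the long and the short probe hang in them by their collars, in either order.
- probe_grip (a point): The long probe (loose, about 90 g): centre of its black square handle, 22 x 22 mm, 60 mm tall (faces along this point's x and y, z up along the probe; within about 0.2 rad of the rack's axes; a rubber stub 8 mm tall on top). Under it a collar, 26 mm in diameter, 6 mm thick, rests on the rack. This point is 36 mm above the collar's underside and 166 mm above the stem's tip.
- probe_tip (a point): Centre of the lower end of the long probe's straight steel stem (8 mm in diameter, 130 mm long below the collar, on the handle's axis), 166 mm below point probe_grip; it hangs 10 mm above the bench at the start.
- short_probe_head (a point): Short probe, to be left alone: black round head, 24 mm in diameter and 30 mm tall, collar as on the long one, steel stem 60 mm long. The point is the centre of the head, 21 mm above the rack's top face.
- solvent_mid (a point): Amber bottle with a white cap, 60 mm in diameter, 130 mm tall, to be left alone; point on its axis half-way up.
- vials_mid (a point): White block of small glass vials, 80 x 120 mm and 44 mm tall, to be left alone; point at its centre, half-way up.
Things that resemble listed ones, but are neither listed nor needed, are in the scene too. Of the things like the part that bears cover_knob, leave any that is green; of the rest the larger one is meant.

How it is judged (in metres and radians):
On the way, in this order (a step that is already met when the one before it is completed fails the run):
1. the dust cover stands released in the tray (z of cover_knob in the frame of tray_floor between 0.022 and 0.031 m and horizontal distance between cover_knob and tray_floor below 0.055 m and angle between cover_knob's own z axis and vertical below 0.12 rad and contact force between cover and the fingers below 0.05 N and linear speed of cover below 0.02 m/s), for 0.2 s.
2. the long probe is lifted out of the rack, its tip over the guide hole and above the plate (z of probe_tip in the frame of bore above 0.002 m and horizontal distance between probe_tip and bore below 0.012 m and contact force between probe and the fingers above 0.5 N), for 0.1 s.
3. the tip has passed down through the bore (z of probe_tip in the frame of bore below -0.014 m and horizontal distance between probe_tip and bore below 0.012 m), for 0.1 s.
At the end, for the whole second after the job is handed in: The gripper holds the long probe still and upright (within 0.08 rad), its tip 30 mm (+-12 mm) above the jar's floor and within 5 mm of the guide hole's axis, touching neither guide nor jar; the dust cover stands upright and released on the tray's floor, within 55 mm of its centre (all of step 1 and z of probe_tip in the frame of jar_floor between 0.018 and 0.042 m and horizontal distance between probe_tip and bore below 0.005 m and angle between probe_grip's own z axis and vertical below 0.08 rad and contact force between probe and the fingers above 0.5 N and contact force between probe and stand below 0.05 N and linear speed of probe below 0.02 m/s); the arm keeps its last pose, push and grip.
It fails at once if the probe touches the guide plate, the posts or the jar (contact force between probe and stand above 0.2 N).
It fails at once if the dust cover is dropped or thrown (contact force between cover and the fingers below 0.02 N and linear speed of cover above 0.5 m/s).
It fails at once if the short probe is disturbed (distance of short_probe_head from where it was at the start of the episode above 0.02 m).
It fails at once if the bottle is disturbed (distance of solvent_mid from where it was at the start of the episode above 0.02 m).
It fails at once if the vial block is disturbed (distance of vials_mid from where it was at the start of the episode above 0.02 m).
It also fails if it takes over 59 s, if anything falls off the work surface, if the arm or the gripper's body presses on something with over 40 N, if the wrist force passes 120 N, or if a joint passes its speed limit or range.

## Working session

There is one attempt and no reset: what is moved stays moved. The work goes in short steps, Python scripts to look and compute and a tool call to move; the robot and the scene stay as the last step left them, time stands still between calls to the robot, and variables do not carry over. Pictures are saved under pics/ and viewed, at most 10 in all, crops included, and the job is handed in when it is done.

Besides the shell and the picture viewer there is one more tool, called after "Emit:" as a command line: name --argument value ..., lists and objects as JSON in quotes. drive_tool: Moves the arm, as the interface text tells. Its arguments: {"type":"object","properties":{"moves":{"type":"array","items":{"type":"object","properties":{"delta_pos":{"type":"array","items":{"type":"number"}},"turn":{"type":"number"},"claw":{"type":"number"}}}}},"required":["moves"]}

```bash
mkdir -p pics; cat > h.py <<'E'
import numpy as np, cv2
from station import monitor, cams, ticket
def cap(n):
    c=cams.capture(n); np.savez(f'/tmp/{n}.npz',**{k:np.array(v) for k,v in c.items()}); return c
def load(n): return dict(np.load(f'/tmp/{n}.npz'))
def ray(c,u,v):
    f=200/np.tan(np.radians(float(c['vertical_fov']))/2)
    E=c['extrinsics']; d=np.array([(u-c['cx'])/f,(v-c['cy'])/f,1.]); return E[:3,3],E[:3,:3]@d
def at_z(c,u,v,z):
    o,d=ray(c,u,v); return o+d*(z-o[2])/d[2]
def depth(c,u,v):
    o,d=ray(c,u,v); r=c['range_z'][int(v)-1:int(v)+2,int(u)-1:int(u)+2]; r=r[r>0]
    return o+d*np.median(r) if len(r) else None
def save(c,name,crop=None,s=1):
    im=c['color'][...,::-1]
    if crop: a,b,e,g=crop; im=im[b:g,a:e]
    cv2.imwrite('pics/'+name,cv2.resize(im,None,fx=s,fy=s,interpolation=cv2.INTER_CUBIC))
E
python3 - <<'E'
from h import *
np.set_printoptions(precision=4,suppress=True)
for n in('side','top'):
    c=cap(n); save(c,n+'1.png'); print(n,c['extrinsics'],c['vertical_fov'],c['cx'],c['cy'])
s=monitor.sense(); print(s)
E
```

```text
side [[ 0.8134 -0.4244  0.3978  0.2698]
 [-0.5817 -0.5856  0.5645 -0.5244]
 [-0.0066 -0.6906 -0.7232  0.8042]
 [ 0.      0.      0.      1.    ]] 49.969732597660155 317.5317482758462 198.8373923231033
top [[-0.023  -0.9942  0.1046  0.5362]
 [-0.9997  0.0218 -0.0124 -0.0059]
 [ 0.01   -0.1049 -0.9944  1.1025]
 [ 0.      0.      0.      1.    ]] 57.30209621821994 320.7662550487489 203.85193847177698
{'time_s': 0.1, 'joints': array([-60.3535,  22.0845,   0.3877,  -0.0242, -68.4118, -14.8157]), 'joint_velocities': array([ 0.0102, -0.037 ,  0.1677,  0.1744,  0.0956,  0.0111]), 'effort': array([  0.0007, -39.1691,  18.7934,   4.2319,   0.0134,  -0.0001]), 'tcp_pos': array([ 0.1598, -0.6036,  0.1887]), 'ee_rot': array([[-0.9667, -0.2558, -0.0006],
       [-0.2558,  0.9667,  0.0018],
       [ 0.0001,  0.0019, -1.    ]]), 'wrist_force': array([-0.5987, -0.2692, -0.6072]), 'moment': array([ 0.0462, -0.0344,  0.0004]), 'gripper_force': 0.0, 'gripper_width': 0.9956104944879435}
```

View pics/side1.png

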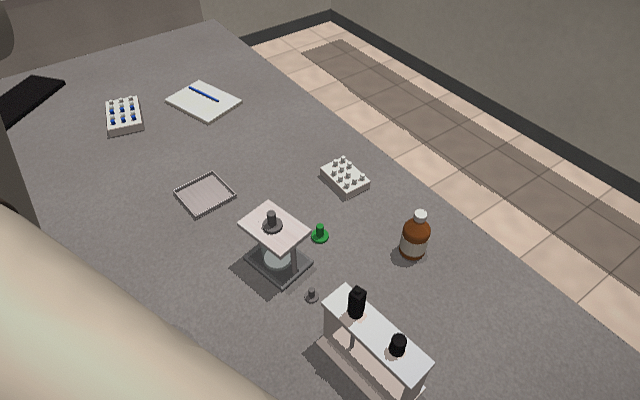

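View pics/top1.png

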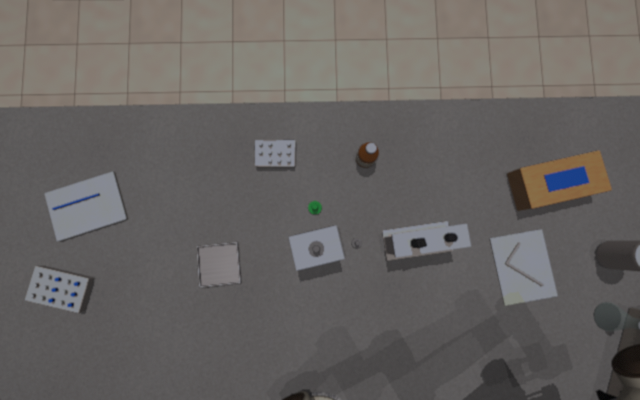

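The side view shows the tray at (205,194), the cover on the stand at (271,222), and decoys: green at (320,233), small grey at (311,295). The rack has the long probe at (357,303) and the short one at (398,345). In the top view the tray is at (219,264), the stand at (316,248) and the long probe near (418,243). I'll enlarge both.

```bash
python3 - <<'E'
from h import *
t=load('top'); s=load('side')
save(t,'t2.png',(280,205,480,295),4)
save(s,'s2.png',(230,190,430,340),4)
E
```

```text
(no output)
```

View pics/t2.png

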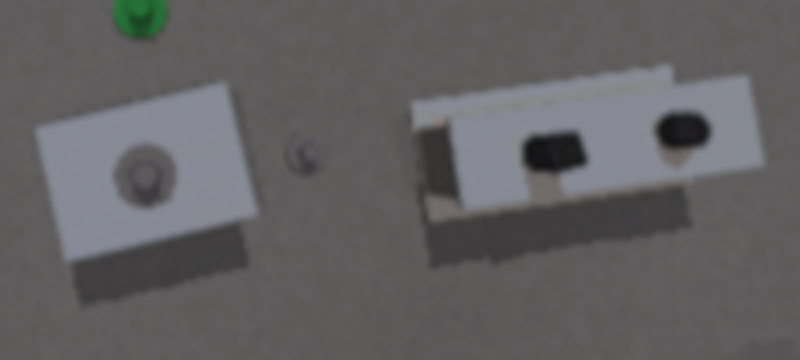

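View pics/s2.png

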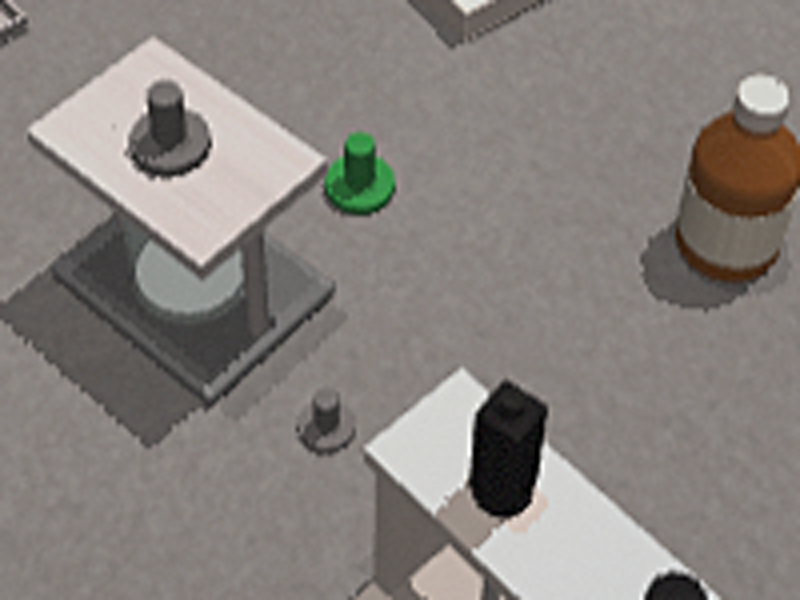

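The crops show the plate corners, the cover disc (145,175 in the top crop), the handle's top face and the rack corners in both views. I'll triangulate these.

```bash
cat >> h.py <<'E'
def tri(pairs):
    A=np.zeros((3,3));b=np.zeros(3);R=[ray(c,u,v) for c,u,v in pairs]
    for o,d in R:
        d=d/np.linalg.norm(d);P=np.eye(3)-np.outer(d,d);A+=P;b+=P@o
    x=np.linalg.solve(A,b); return x, max(np.linalg.norm(np.cross(x-o,d/np.linalg.norm(d))) for o,d in R)
E
cat > m1.py <<'E'
from h import *
np.set_printoptions(precision=4,suppress=True)
t=load('top'); s=load('side')
T=lambda u,v:(t,280+u/4-.4,205+v/4-.4); S=lambda u,v:(s,230+u/4-.4,190+v/4-.4)
pl=[(T(37,128),S(152,40)),(T(227,84),S(325,160)),(T(256,215),S(202,270)),(T(67,262),S(30,132))]
X=[];
for a,b in pl: x,e=tri([a,b]);X.append(x);print('plate',x,e)
X=np.array(X);print('ctr',X.mean(0), 'len', np.linalg.norm(X-np.roll(X,1,0),axis=1)); d=X[1]-X[0]+X[2]-X[3];print('yaw long',np.degrees(np.arctan2(d[1],d[0])))
for nm,a,b in [('disc ctr',T(145,175),S(170,143)),('knob top',T(147,170),S(165,90))]: print(nm,tri([a,b]),depth(*a),depth(*b))
for q,z in [(T(145,175),.131),(S(170,143),.131),(S(165,90),.167)]: print('atz',at_z(*q,z))
ra=[(T(450,122),S(462,370)),(T(748,76),(s,433,357)),(T(764,164),(s,411,382)),(T(465,210),S(366,450))]
X=[]
for a,b in ra: x,e=tri([a,b]);X.append(x);print('rack',x,e)
X=np.array(X);print('ctr',X.mean(0));d=X[1]-X[0]+X[2]-X[3];print('yaw long',np.degrees(np.arctan2(d[1],d[0])))
print('handle top side', at_z(*S(511,404),.206+.0), depth(*S(490,412)))
for q in [(508,382),(547,400),(524,432),(478,415)]: print(at_z(*S(*q),.206))
# tray corners
for q in [(174,194),(201,173),(236,187),(209,216)]: print('tray side z14',at_z(s,*q,.014))
for q in [(198,244),(239,242),(241,286),(199,287)]: print('tray top z14',at_z(t,*q,.014))
# depth clouds: rack handle
for n,c in(('top',t),('side',s)):
    f=200/np.tan(np.radians(float(c['vertical_fov']))/2)
    v,u=np.mgrid[:400,:640]; z=c['range_z'].astype(float)
    P=np.stack([(u-c['cx'])/f*z,(v-c['cy'])/f*z,z],-1)@c['extrinsics'][:3,:3].T+c['extrinsics'][:3,3]
    ok=z>0; dark=c['color'].max(-1)<60
    m=ok&dark&(P[...,2]>.15)&(P[...,2]<.23)&(P[...,0]>.3)&(P[...,0]<.7)
    Q=P[m]; print(n,'dark',len(Q),Q.min(0),Q.max(0))
    m2=m&(P[...,2]>.195);print('  htop',P[m2].mean(0),m2.sum(),np.ptp(P[m2],axis=0) if m2.any() else 0)
E
python3 m1.py
```

```text
plate [0.5537 0.0687 0.1242] 0.00027344740245834493
plate [ 0.5801 -0.0584  0.1273] 0.0005016929102096505
plate [ 0.4937 -0.0759  0.1216] 0.001257455240084265
plate [0.4666 0.0496 0.1246] 0.0017144806410043147
ctr [ 0.5235 -0.004   0.1244] len [0.0891 0.1299 0.0883 0.1284]
yaw long -78.0247381566217
disc ctr (array([ 0.5214, -0.0026,  0.1278]), np.float64(0.0007420693094726166)) [ 0.5214 -0.0024  0.168 ] [ 0.5178 -0.0119  0.1394]
knob top (array([ 0.5238, -0.0034,  0.1681]), np.float64(0.0008224618711736274)) [ 0.5245 -0.0038  0.1682] [ 0.5227 -0.0037  0.169 ]
atz [ 0.5208 -0.0023  0.131 ]
atz [ 0.5209 -0.0054  0.131 ]
atz [ 0.5235 -0.0021  0.167 ]
rack [ 0.5524 -0.2039  0.1413] 0.0017927885945039396
rack [ 0.5761 -0.3965  0.1523] 1.4200388910476338e-05
rack [ 0.5201 -0.4037  0.1531] 0.0013585679679978678
rack [ 0.4945 -0.2111  0.14  ] 0.0012100329045938592
ctr [ 0.5358 -0.3038  0.1467]
yaw long -82.71276669272709
handle top side [ 0.5323 -0.2599  0.206 ] [ 0.5225 -0.2586  0.2077]
[ 0.5378 -0.2513  0.206 ]
[ 0.5452 -0.2669  0.206 ]
[ 0.5284 -0.2727  0.206 ]
[ 0.5185 -0.2561  0.206 ]
tray side z14 [0.4144 0.3239 0.014 ]
tray side z14 [0.5051 0.3563 0.014 ]
tray side z14 [0.5564 0.2526 0.014 ]
tray side z14 [0.4545 0.2015 0.014 ]
tray top z14 [0.5397 0.3449 0.014 ]
tray top z14 [0.5428 0.2244 0.014 ]
tray top z14 [0.4151 0.2186 0.014 ]
tray top z14 [0.4152 0.3405 0.014 ]
top dark 194 [ 0.5189 -0.3585  0.1507] [ 0.5501 -0.2471  0.2168]
  htop [ 0.5303 -0.2566  0.2076] 73 [0.0196 0.0214 0.0215]
side dark 749 [ 0.5121 -0.363   0.1502] [ 0.552  -0.0022  0.2185]
  htop [ 0.5274 -0.2654  0.2067] 211 [0.0241 0.0243 0.0233]
```

Emit:
drive_tool --moves '[{"delta_pos":[-40,39,-20],"claw":1},{"delta_pos":[-40,39,-20],"claw":1},{"delta_pos":[-40,39,-20],"claw":1},{"delta_pos":[-40,39,-20],"claw":1},{"delta_pos":[-40,39,-20],"claw":1},{"delta_pos":[-40,39,-10],"claw":1},{"delta_pos":[-40,39,0],"claw":1},{"delta_pos":[-40,39,0],"claw":1},{"delta_pos":[-40,39,0],"claw":0.8},{"delta_pos":[-40,39,0],"claw":0.6},{"delta_pos":[-40,39,0],"claw":0.6},{"delta_pos":[-20,20,0],"claw":0.6}]'

```text
invalid input
```

Emit:
drive_tool --moves '[{"delta_pos":[-40,39,-20],"turn":0,"claw":1},{"delta_pos":[-40,39,-20],"turn":0,"claw":1},{"delta_pos":[-40,39,-20],"turn":0,"claw":1},{"delta_pos":[-40,39,-20],"turn":0,"claw":1},{"delta_pos":[-40,39,-20],"turn":0,"claw":1},{"delta_pos":[-40,39,-10],"turn":0,"claw":1},{"delta_pos":[-40,39,0],"turn":0,"claw":1},{"delta_pos":[-40,39,0],"turn":0,"claw":1},{"delta_pos":[-40,39,0],"turn":0,"claw":0.8},{"delta_pos":[-40,39,0],"turn":0,"claw":0.6},{"delta_pos":[-40,39,0],"turn":0,"claw":0.6},{"delta_pos":[-20,20,0],"turn":0,"claw":0.6}]'

```text
time_s: 1.6
tcp_pos: [0.4904, -0.05, 0.299]
ee_rot: [[-0.966, -0.258, -0.001], [-0.258, 0.966, 0.0], [0.001, 0.0, -1.0]]
wrist_force: [-0.4, 0.2, 0.4]
gripper_width: 0.647
gripper_force: 0.0
```

Emit:
drive_tool --moves '[{"delta_pos":[-24,20,0],"turn":0,"claw":0.6},{"delta_pos":[-20,16,0],"turn":0,"claw":0.6},{"delta_pos":[0,0,40],"turn":0,"claw":0.6},{"delta_pos":[0,0,40],"turn":0,"claw":0.6},{"delta_pos":[0,0,30],"turn":0,"claw":0.6},{"delta_pos":[0,0,20],"turn":0,"claw":0.6},{"delta_pos":[0,0,20],"turn":0,"claw":0.6},{"delta_pos":[0,0,9],"turn":0,"claw":0.6},{"delta_pos":[0,0,0],"turn":0,"claw":0.6}]'

```text
time_s: 2.72
tcp_pos: [0.5229, -0.0065, 0.1403]
ee_rot: [[-0.967, -0.256, -0.001], [-0.256, 0.967, -0.0], [0.001, -0.0, -1.0]]
wrist_force: [0.0, 0.4, 0.5]
gripper_width: 0.602
gripper_force: 0.0
```

```bash
python3 - <<'E'
from h import *
c=cap('side'); save(c,'s3.png',(190,140,350,270),4); print(monitor.sense()['tcp_pos'])
E
```

```text
[ 0.52345212 -0.00638958  0.14099118]
```

View pics/s3.png

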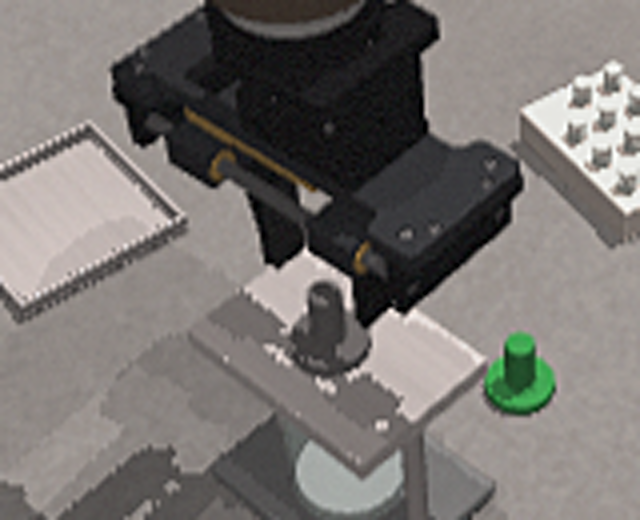

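```bash
python3 - <<'E'
from h import *
c=load('side');E=np.linalg.inv(c['extrinsics']);f=200/np.tan(np.radians(float(c['vertical_fov']))/2)
s=monitor.sense();R=s['ee_rot'];p=s['tcp_pos']
def pr(x):
    q=E[:3,:3]@x+E[:3,3];return ((q[0]/q[2]*f+c['cx']-190)*4,(q[1]/q[2]*f+c['cy']-140)*4)
for y in(-.041,-.026,0,.026,.041):
  for x in (-.0095,.0095): print(y,x,np.round(pr(p+R@[x,y,0])))
print('knobtop',pr(np.array([.5233,-.0035,.167])),'disc',pr(np.array([.5233,-.0035,.133])))
print('finger depths',[depth(c,190+u/4,140+v/4) for u,v in[(385,305),(372,300),(270,255),(325,300),(325,335)]])
E
```

```text
-0.041 -0.0095 [404. 356.]
-0.041 0.0095 [379. 379.]
-0.026 -0.0095 [382. 341.]
-0.026 0.0095 [357. 364.]
0 -0.0095 [345. 317.]
0 0.0095 [319. 339.]
0.026 -0.0095 [308. 293.]
0.026 0.0095 [282. 314.]
0.041 -0.0095 [288. 279.]
0.041 0.0095 [262. 300.]
knobtop (np.float64(324.4833011091155), np.float64(290.22918388705443)) disc (np.float64(330.10682859102326), np.float64(334.48698448719813))
finger depths [array([ 0.53690796, -0.03951998,  0.17994881]), array([ 0.5296753 , -0.04028647,  0.18909097]), array([0.50785567, 0.02073275, 0.18141636]), array([ 0.51951433, -0.01046971,  0.16854211]), array([ 0.51674968, -0.01108512,  0.1443454 ])]
```

```bash
python3 - <<'E'
from h import *
c=load('side')
f=200/np.tan(np.radians(float(c['vertical_fov']))/2)
v,u=np.mgrid[:400,:640]; z=c['range_z'].astype(float)
P=np.stack([(u-c['cx'])/f*z,(v-c['cy'])/f*z,z],-1)@c['extrinsics'][:3,:3].T+c['extrinsics'][:3,3]
print('z mm; rows v 200..238 step 2, cols u 250..296 step 2')
for r in range(198,240,2): print(r,' '.join('%4d'%(1000*P[r,k,2]) if z[r,k]>0 else '   .' for k in range(248,300,2)))
E
```

```text
z mm; rows v 200..238 step 2, cols u 250..296 step 2
198    1    0    2    4  198  199  194  192  187  260  263  267  268  268  269  269  271  287  287  287  288  287  287  288  287  289
200    1    3    4    1  192  194  189  185  181  127  260  262  265  267  268  269  268  280  284  288  287  287  286  287  287  286
202    1    3    3    2  184  186  185  182  175  127  251  256  260  265  266  267  264  263  279  283  287  289  287  288  286  280
204    2    2    3    1  181  179  181  178  127  125  128  251  254  258  260  263  261  262  262  279  280  283  284  285  280  273
206    6    4    2    3    0  128  174  126  128  125  128  129  128  253  255  259  256  259  259  262  275  279  281    .  273  268
208    2    0    2    3  127  126  126  126  125  128  126  127  127  127  248  253  250  215  210  260  270  274  276  271  260  255
210    1    1  127  124  125  127  127  125  127  129  127  171  168  127  128  203  209  208  202  197  264  267  271  258  255  249
212    3  128  127  128  126  126  129  126  126  128  169  168  169  168  126  197  203  200  193  191  259 
[... 1066 characters left out ...]
  127  127  126  128  126  127
230  127  127  127  127  127  125  128  124  129  134  134  135  136  133  135  131  127  125  128  126  128  125  126  128  126  127
232  124  126  127  127  127  126  127  126  127  128  132  130  132  131  129  126  128  127  126  127  127  125  129  126  124  126
234  114  121  126  126  128  126  124  127  127  128  127  128  126  125  127  126  125  127  126  126  125  127  126  126  127  127
236    0    3  118  127  125  127  125  126  126  128  126  128  127  128  125  129  126  127  128  127  123  127  128  127  125  129
238    1    1    0  117  123  127  125  128  127  128  127  129  126  126  127  126  125  126  126  128  124  127  125  127  125  126
```

```bash
python3 - <<'E'
from h import *
np.set_printoptions(precision=4,suppress=True)
s=monitor.sense();print(s['time_s'],s['tcp_pos'],s['joints'],s['gripper_width'])
c=load('side')
f=200/np.tan(np.radians(float(c['vertical_fov']))/2)
def pts(c):
    f=200/np.tan(np.radians(float(c['vertical_fov']))/2)
    v,u=np.mgrid[:400,:640]; z=c['range_z'].astype(float)
    return np.stack([(u-c['cx'])/f*z,(v-c['cy'])/f*z,z],-1)@c['extrinsics'][:3,:3].T+c['extrinsics'][:3,3]
P=pts(c)
for r,k in [(206,260),(204,260),(200,260),(220,280),(218,280),(218,282),(214,280),(214,286)]: print(r,k,P[r,k], (P[r,k]-s['tcp_pos'])@s['ee_rot'])
t=cap('top');P=pts(t)
m=(t['range_z']>0)&(abs(P[...,0]-.523)<.06)&(abs(P[...,1])<.1)&(P[...,2]>.15)
print(m.sum()); save(t,'t4.png',(240,180,400,310),4)
E
```

```text
2.775 [ 0.5235 -0.0064  0.141 ] [ 17.0865  14.6359 -17.9017   0.0212 -57.444  -92.2699] 0.6026107089844315
206 260 [0.5116 0.0189 0.174 ] [ 0.0049  0.0275 -0.0331]
204 260 [0.5117 0.0175 0.1811] [ 0.0053  0.0261 -0.0401]
200 260 [0.5138 0.0193 0.1898] [ 0.0028  0.0273 -0.0488]
220 280 [ 0.5221 -0.0403  0.1796] [ 0.0099 -0.0324 -0.0386]
218 280 [ 0.5222 -0.0409  0.186 ] [ 0.01   -0.0331 -0.045 ]
218 282 [ 0.5263 -0.0413  0.1836] [ 0.0062 -0.0345 -0.0426]
214 280 [ 0.5229 -0.0413  0.1974] [ 0.0094 -0.0337 -0.0564]
214 286 [ 0.5374 -0.0385  0.1853] [-0.0052 -0.0346 -0.0443]
5026
```

View pics/t4.png

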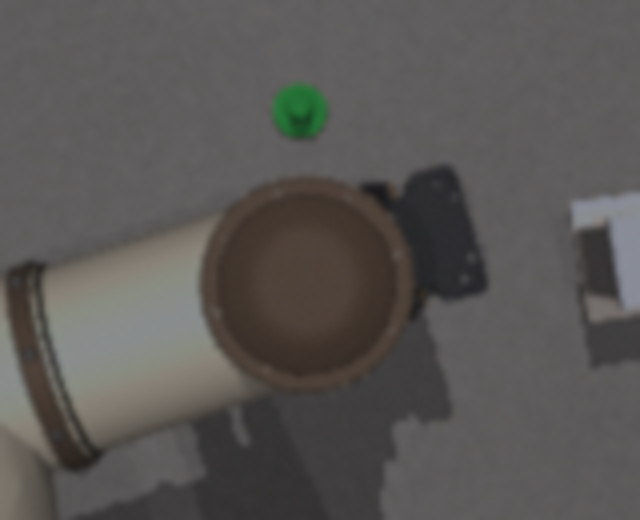

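The images show the fingertips ending at about z=0.174, although the reported TCP is 0.141. The lateral position agrees. I'll go down in steps and check with force and depth.

Emit:
drive_tool --moves '[{"delta_pos":[0,3,8],"turn":0,"claw":0.6},{"delta_pos":[0,0,7],"turn":0,"claw":0.6},{"delta_pos":[0,0,0],"turn":0,"claw":0.6}]'

```text
time_s: 3.2
tcp_pos: [0.5217, -0.0035, 0.1249]
ee_rot: [[-0.967, -0.256, -0.002], [-0.256, 0.967, -0.0], [0.002, 0.0, -1.0]]
wrist_force: [-0.8, -0.1, 0.5]
gripper_width: 0.599
gripper_force: 0.0
```

```bash
cat >> h.py <<'E'
def pts(c):
    f=200/np.tan(np.radians(float(c['vertical_fov']))/2)
    v,u=np.mgrid[:400,:640]; z=c['range_z'].astype(float)
    return np.stack([(u-c['cx'])/f*z,(v-c['cy'])/f*z,z],-1)@c['extrinsics'][:3,:3].T+c['extrinsics'][:3,3]
def hand(c):
    s=monitor.sense();P=(pts(c)-s['tcp_pos'])@s['ee_rot']; ok=(c['range_z']>0)&(c['color'].max(-1)<75)
    for sg in(1,-1):
        m=ok&(abs(P[...,0])<.02)&(sg*P[...,1]>.012)&(sg*P[...,1]<.06)&(P[...,2]>-.065)&(pts(c)[...,2]>.145)
        Q=P[m];
        if len(Q): print('finger',sg,len(Q),'tipz',np.percentile(Q[:,2],97).round(4),'inner y',np.percentile(abs(Q[:,1]),5).round(4),'x',Q[:,0].min().round(4),Q[:,0].max().round(4))
    print(s['tcp_pos'].round(4),s['wrist_force'].round(2),s['gripper_width'],s['time_s'])
E
python3 - <<'E'
from h import *
hand(cap('side'))
E
```

```text
finger 1 100 tipz -0.0356 inner y 0.0257 x -0.0121 0.0103
finger -1 76 tipz -0.0355 inner y 0.0272 x -0.0066 0.0111
[ 0.5221 -0.0035  0.1253] [ 0.26  1.09 -0.73] 0.6033709277268289 3.25
```

No contact at reported 0.125, so the real tip sits about 34 mm behind the reported TCP. I'll lower 20 mm and grip.

Emit:
drive_tool --moves '[{"delta_pos":[-1,0,7],"turn":0,"claw":0.6},{"delta_pos":[0,0,7],"turn":0,"claw":0.6},{"delta_pos":[0,0,6],"turn":0,"claw":0.6},{"delta_pos":[0,0,0],"turn":0,"claw":0.4},{"delta_pos":[0,0,0],"turn":0,"claw":0.2},{"delta_pos":[0,0,0],"turn":0,"claw":0.1},{"delta_pos":[0,0,0],"turn":0,"claw":0},{"delta_pos":[0,0,0],"turn":0,"claw":0},{"delta_pos":[0,0,0],"turn":0,"claw":0}]'

```text
time_s: 4.38
tcp_pos: [0.5234, -0.0032, 0.1058]
ee_rot: [[-0.967, -0.256, 0.0], [-0.256, 0.967, 0.0], [-0.0, -0.0, -1.0]]
wrist_force: [-0.6, 0.1, 1.4]
gripper_width: 0.198
gripper_force: 30.0
```

Emit:
drive_tool --moves '[{"delta_pos":[0,0,-10],"turn":0,"claw":0},{"delta_pos":[0,0,-25],"turn":0,"claw":0},{"delta_pos":[0,0,-15],"turn":0,"claw":0},{"delta_pos":[-4,36,0],"turn":0,"claw":0},{"delta_pos":[-4,36,0],"turn":0,"claw":0},{"delta_pos":[-4,36,0],"turn":0,"claw":0},{"delta_pos":[-4,36,0],"turn":0,"claw":0},{"delta_pos":[-4,36,0],"turn":0,"claw":0},{"delta_pos":[-4,36,0],"turn":0,"claw":0},{"delta_pos":[-4,36,0],"turn":0,"claw":0},{"delta_pos":[-4,36,0],"turn":0,"claw":0}]'

```text
time_s: 5.75
tcp_pos: [0.4801, 0.2846, 0.1559]
ee_rot: [[-0.967, -0.256, -0.0], [-0.256, 0.967, 0.0], [-0.0, 0.0, -1.0]]
wrist_force: [0.6, 0.6, 0.1]
gripper_width: 0.195
gripper_force: 30.0
```

Emit:
drive_tool --moves '[{"delta_pos":[0,0,35],"turn":0,"claw":0},{"delta_pos":[0,0,35],"turn":0,"claw":0},{"delta_pos":[0,0,30],"turn":0,"claw":0},{"delta_pos":[0,0,30],"turn":0,"claw":0},{"delta_pos":[0,0,20],"turn":0,"claw":0},{"delta_pos":[0,0,0],"turn":0,"claw":0},{"delta_pos":[0,0,0],"turn":0,"claw":0}]'

```text
time_s: 6.62
tcp_pos: [0.4812, 0.284, 0.0066]
ee_rot: [[-0.967, -0.256, 0.001], [-0.256, 0.967, 0.001], [-0.002, 0.001, -1.0]]
wrist_force: [-0.7, -0.7, -0.3]
gripper_width: 0.199
gripper_force: 30.0
```

```bash
python3 - <<'E'
from h import *
c=cap('side'); save(c,'s5.png',(120,100,320,240),4)
s=monitor.sense();print(s['tcp_pos'],s['wrist_force'])
P=pts(c)
print('grey near tcp: tilt check by eye')
E
```

```text
[0.48122279 0.28411081 0.00687265] [ 0.49474522 -0.20904632 -1.27688431]
grey near tcp: tilt check by eye
```

View pics/s5.png

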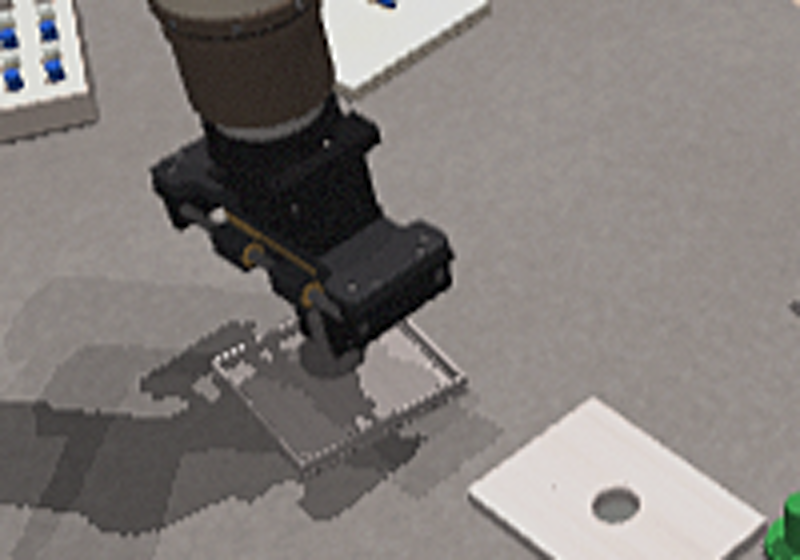

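The cover hangs over the tray and the hole is uncovered at full-image (274,226.5).

```bash
python3 - <<'E'
from h import *
c=load('side'); print(at_z(c,120+616/4-.4,100+506/4-.4,.125))
P=pts(c);m=(c['range_z']>0)&(np.hypot(P[...,0]-.481,P[...,1]-.284)<.03)&(P[...,2]<.06)
g=m&(P[...,2]>.01);print(np.percentile(P[g][:,2],[2,10,30,50,80]))
E
```

```text
[ 0.52461275 -0.00433052  0.125     ]
[0.02786882 0.03194615 0.03466078 0.03629382 0.04855645]
```

Emit:
drive_tool --moves '[{"delta_pos":[0,0,8],"turn":0,"claw":0},{"delta_pos":[0,0,6],"turn":0,"claw":0},{"delta_pos":[0,0,4],"turn":0,"claw":0},{"delta_pos":[0,0,0],"turn":0,"claw":0},{"delta_pos":[0,0,0],"turn":0,"claw":0}]'

```text
time_s: 7.3
tcp_pos: [0.4806, 0.2835, -0.0123]
ee_rot: [[-0.967, -0.256, 0.0], [-0.256, 0.967, 0.0], [-0.0, 0.0, -1.0]]
wrist_force: [0.9, -0.9, -0.6]
gripper_width: 0.195
gripper_force: 30.0
```

Emit:
drive_tool --moves '[{"delta_pos":[0,0,2],"turn":0,"claw":0},{"delta_pos":[0,0,1],"turn":0,"claw":0},{"delta_pos":[0,0,0],"turn":0,"claw":0}]'

```text
time_s: 7.68
tcp_pos: [0.4804, 0.2834, -0.0154]
ee_rot: [[-0.967, -0.256, -0.0], [-0.256, 0.967, -0.0], [0.0, -0.0, -1.0]]
wrist_force: [-0.4, -0.5, -0.7]
gripper_width: 0.195
gripper_force: 30.0
```

Emit:
drive_tool --moves '[{"delta_pos":[0,0,1],"turn":0,"claw":0},{"delta_pos":[0,0,0],"turn":0,"claw":0},{"delta_pos":[0,0,0],"turn":0,"claw":0}]'

```text
time_s: 8.05
tcp_pos: [0.4806, 0.2835, -0.0161]
ee_rot: [[-0.967, -0.256, 0.0], [-0.256, 0.967, 0.0], [-0.0, 0.0, -1.0]]
wrist_force: [-0.4, 0.2, 2.1]
gripper_width: 0.201
gripper_force: 30.0
```

Emit:
drive_tool --moves '[{"delta_pos":[0,0,1],"turn":0,"claw":0},{"delta_pos":[0,0,0],"turn":0,"claw":0},{"delta_pos":[0,0,0],"turn":0,"claw":0}]'

```text
time_s: 8.43
tcp_pos: [0.4806, 0.2835, -0.0162]
ee_rot: [[-0.967, -0.256, 0.0], [-0.256, 0.967, 0.0], [-0.0, -0.0, -1.0]]
wrist_force: [-2.2, -0.5, 8.9]
gripper_width: 0.198
gripper_force: 30.0
```

The cover touches the floor. I'll ease off, release it and go up.

Emit:
drive_tool --moves '[{"delta_pos":[0,0,-1],"turn":0,"claw":0},{"delta_pos":[0,0,0],"turn":0,"claw":0.25},{"delta_pos":[0,0,0],"turn":0,"claw":0.35},{"delta_pos":[0,0,0],"turn":0,"claw":0.5},{"delta_pos":[0,0,0],"turn":0,"claw":0.5},{"delta_pos":[0,0,-10],"turn":0,"claw":0.5},{"delta_pos":[0,0,-20],"turn":0,"claw":0.5},{"delta_pos":[0,0,-40],"turn":0,"claw":0.5},{"delta_pos":[0,0,-40],"turn":0,"claw":0.5},{"delta_pos":[0,0,-50],"turn":0,"claw":0.5},{"delta_pos":[0,0,-50],"turn":0,"claw":0.5},{"delta_pos":[0,0,-40],"turn":0,"claw":0.5}]'

```text
time_s: 9.93
tcp_pos: [0.4807, 0.2835, 0.237]
ee_rot: [[-0.967, -0.256, 0.002], [-0.256, 0.967, 0.002], [-0.003, 0.001, -1.0]]
wrist_force: [1.4, -0.4, -0.2]
gripper_width: 0.498
gripper_force: 0.0
```

```bash
python3 - <<'E'
from h import *
np.set_printoptions(precision=4,suppress=True)
c=cap('side'); P=pts(c);m=(c['range_z']>0)&(np.hypot(P[...,0]-.481,P[...,1]-.284)<.035)
k=m&(P[...,2]>.041)&(P[...,2]<.055);print('knobtop',k.sum(),P[k].mean(0) if k.any() else 0)
k=m&(P[...,2]>.008)&(P[...,2]<.02);print('disc',k.sum(),P[k].mean(0),np.percentile(P[k][:,2],[5,50,95]))
print(monitor.sense()['tcp_pos'])
E
```

```text
knobtop 34 [0.478  0.2812 0.046 ]
disc 137 [0.4776 0.2784 0.0128] [0.0085 0.0129 0.0163]
[0.4834 0.2849 0.2429]
```

The cover stands upright in the tray. Next I'll fit the handle's square (yaw and centre) from depth.

```bash
python3 - <<'E'
from h import *
from scipy.optimize import least_squares
np.set_printoptions(precision=4,suppress=True)
c=cap('side');P=pts(c)
m=(c['range_z']>0)&(c['color'].max(-1)<70)&(np.hypot(P[...,0]-.531,P[...,1]+.26)<.025)&(P[...,2]>.15)
Q=P[m];print(len(Q),Q[:,2].max())
S=Q[(Q[:,2]<.200)]
def r(p):
    d=S[:,:2]-p[:2];a=p[2];l=np.c_[d@[np.cos(a),np.sin(a)],d@[-np.sin(a),np.cos(a)]]
    return np.abs(l).max(1)-.011
for a0 in(0,.2,.4):
    o=least_squares(r,[.531,-.26,a0],loss='soft_l1',f_scale=.001);print(o.x[:2],np.degrees(o.x[2]),o.cost)
T=Q[(Q[:,2]>.203)&(Q[:,2]<.209)];print('top',len(T),T.mean(0),cv2.minAreaRect(T[:,:2].astype(np.float32)*1000))
E
```

```text
446 0.21718668422175091
[ 0.5307 -0.2619] 15.200697109251074 2.542582580372713e-05
[ 0.5307 -0.2619] 15.200688976607172 2.542582580372237e-05
[ 0.5307 -0.2619] 15.20069551030871 2.5425825803715098e-05
top 119 [ 0.5279 -0.265   0.2069] ((529.9216918945312, -263.3287048339844), (21.075328826904297, 21.551877975463867), 15.657251358032227)
```

Emit:
drive_tool --moves '[{"delta_pos":[8,-30,0],"turn":0,"claw":0.6},{"delta_pos":[8,-50,0],"turn":0,"claw":0.6},{"delta_pos":[8,-50,0],"turn":0,"claw":0.6},{"delta_pos":[8,-50,0],"turn":0,"claw":0.6},{"delta_pos":[8,-50,0],"turn":0,"claw":0.6},{"delta_pos":[8,-50,0],"turn":0,"claw":0.6},{"delta_pos":[8,-50,0],"turn":0,"claw":0.6},{"delta_pos":[8,-50,0],"turn":0,"claw":0.6},{"delta_pos":[8,-50,0],"turn":0,"claw":0.6},{"delta_pos":[8,-50,0],"turn":0,"claw":0.6},{"delta_pos":[8,-40,0],"turn":0,"claw":0.6},{"delta_pos":[5,-21,0],"turn":0,"claw":0.6}]'

```text
time_s: 11.52
tcp_pos: [0.5283, -0.2652, 0.233]
ee_rot: [[-0.967, -0.254, -0.001], [-0.254, 0.967, 0.0], [0.001, 0.001, -1.0]]
wrist_force: [0.4, -0.3, -0.7]
gripper_width: 0.597
gripper_force: 0.0
```

Emit:
drive_tool --moves '[{"delta_pos":[0,0,0],"turn":0,"claw":0.6},{"delta_pos":[0,0,0],"turn":0,"claw":0.6}]'

```text
time_s: 11.78
tcp_pos: [0.5287, -0.2629, 0.2334]
ee_rot: [[-0.967, -0.256, -0.001], [-0.256, 0.967, 0.0], [0.0, 0.001, -1.0]]
wrist_force: [-0.1, -0.2, -0.1]
gripper_width: 0.596
gripper_force: 0.0
```

Emit:
drive_tool --moves '[{"delta_pos":[-2,1,20],"turn":0,"claw":0.6},{"delta_pos":[0,0,20],"turn":0,"claw":0.6},{"delta_pos":[0,0,20],"turn":0,"claw":0.6},{"delta_pos":[0,0,20],"turn":0,"claw":0.6},{"delta_pos":[0,0,15],"turn":0,"claw":0.6},{"delta_pos":[0,0,13],"turn":0,"claw":0.6},{"delta_pos":[0,0,0],"turn":0,"claw":0.6},{"delta_pos":[0,0,0],"turn":0,"claw":0.6}]'

```text
time_s: 12.78
tcp_pos: [0.5313, -0.262, 0.1263]
ee_rot: [[-0.967, -0.256, 0.001], [-0.256, 0.967, -0.001], [-0.001, -0.001, -1.0]]
wrist_force: [0.2, -0.7, -0.8]
gripper_width: 0.602
gripper_force: 0.0
```

```bash
python3 - <<'E'
from h import *
c=cap('side');print(monitor.sense()['tcp_pos']); save(c,'s6.png',(290,220,450,340),4)
E
```

```text
[ 0.53129954 -0.26209221  0.12648576]
```

View pics/s6.png

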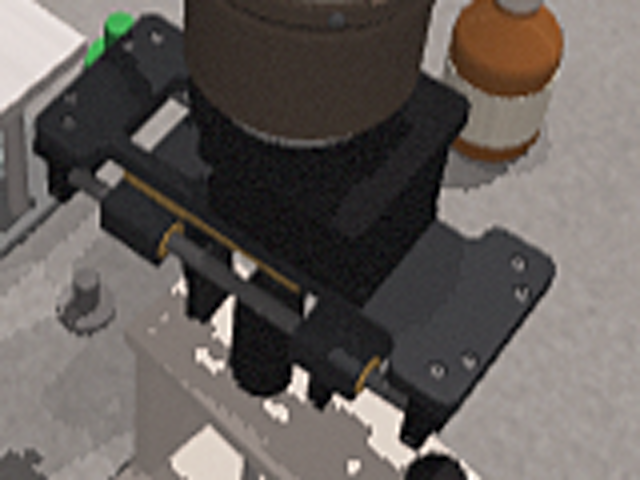

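The handle (260,360) sits between the fingers at (205,300) and (320,385), with the body well above the short probe. I'll close and lift.

Emit:
drive_tool --moves '[{"delta_pos":[0,0,0],"turn":0,"claw":0.4},{"delta_pos":[0,0,0],"turn":0,"claw":0.3},{"delta_pos":[0,0,0],"turn":0,"claw":0.2},{"delta_pos":[0,0,0],"turn":0,"claw":0.1},{"delta_pos":[0,0,0],"turn":0,"claw":0},{"delta_pos":[0,0,0],"turn":0,"claw":0},{"delta_pos":[0,0,0],"turn":0,"claw":0}]'

```text
time_s: 13.7
tcp_pos: [0.5307, -0.2619, 0.1257]
ee_rot: [[-0.967, -0.256, 0.0], [-0.256, 0.967, -0.0], [0.0, -0.0, -1.0]]
wrist_force: [-0.1, 0.6, -0.7]
gripper_width: 0.251
gripper_force: 30.0
```

Emit:
drive_tool --moves '[{"delta_pos":[0,0,-5],"turn":0,"claw":0},{"delta_pos":[0,0,-15],"turn":0,"claw":0},{"delta_pos":[0,0,-20],"turn":0,"claw":0},{"delta_pos":[0,0,-20],"turn":0,"claw":0},{"delta_pos":[0,0,-20],"turn":0,"claw":0},{"delta_pos":[0,0,-25],"turn":0,"claw":0},{"delta_pos":[0,0,-25],"turn":0,"claw":0},{"delta_pos":[0,0,-20],"turn":0,"claw":0},{"delta_pos":[0,0,-20],"turn":0,"claw":0},{"delta_pos":[0,0,0],"turn":0,"claw":0},{"delta_pos":[0,0,0],"turn":0,"claw":0}]'

```text
time_s: 15.08
tcp_pos: [0.5303, -0.2615, 0.2952]
ee_rot: [[-0.967, -0.256, -0.001], [-0.256, 0.967, 0.001], [0.0, 0.001, -1.0]]
wrist_force: [-1.0, 0.4, -1.9]
gripper_width: 0.252
gripper_force: 30.0
```

Emit:
drive_tool --moves '[{"delta_pos":[-5,16,0],"turn":0,"claw":0},{"delta_pos":[-7,30,0],"turn":0,"claw":0},{"delta_pos":[-7,30,0],"turn":0,"claw":0},{"delta_pos":[-7,30,0],"turn":0,"claw":0},{"delta_pos":[-7,30,0],"turn":0,"claw":0},{"delta_pos":[-7,30,0],"turn":0,"claw":0},{"delta_pos":[-7,30,0],"turn":0,"claw":0},{"delta_pos":[-7,30,0],"turn":0,"claw":0},{"delta_pos":[-6,25,0],"turn":0,"claw":0},{"delta_pos":[0,0,0],"turn":0,"claw":0},{"delta_pos":[0,0,0],"turn":0,"claw":0},{"delta_pos":[0,0,0],"turn":0,"claw":0}]'

```text
time_s: 16.58
tcp_pos: [0.5243, -0.0044, 0.2955]
ee_rot: [[-0.967, -0.255, -0.0], [-0.255, 0.967, -0.0], [0.0, -0.0, -1.0]]
wrist_force: [0.8, -0.2, -0.4]
gripper_width: 0.251
gripper_force: 30.0
```

```bash
python3 - <<'E'
from h import *
np.set_printoptions(precision=4,suppress=True)
c=cap('side');s=monitor.sense();print(s['tcp_pos']); save(c,'s7.png',(215,130,335,250),5)
P=pts(c);m=(c['range_z']>0)&(np.hypot(P[...,0]-.524,P[...,1]+.004)<.03)&(P[...,2]>.15)&(P[...,2]<.31)
Q=P[m]
for a in np.arange(.16,.31,.01):
    k=Q[(Q[:,2]>=a)&(Q[:,2]<a+.01)]
    if len(k): print('%.2f'%a,len(k),np.median(k,axis=0))
E
```

```text
[ 0.5244 -0.0045  0.2955]
0.18 9 [ 0.5218 -0.0063  0.1858]
0.19 14 [ 0.5221 -0.0073  0.1951]
0.20 15 [ 0.5233 -0.0065  0.2039]
0.21 15 [ 0.5221 -0.007   0.2156]
0.22 16 [ 0.5236 -0.0073  0.2247]
0.23 17 [ 0.5222 -0.0074  0.2357]
0.24 16 [ 0.5225 -0.0071  0.245 ]
0.25 18 [ 0.5227 -0.0068  0.2548]
0.26 17 [ 0.5228 -0.0073  0.2656]
0.27 16 [ 0.522  -0.007   0.2738]
0.28 21 [ 0.5227 -0.0065  0.286 ]
0.29 17 [ 0.5227 -0.007   0.2948]
0.30 9 [ 0.5229 -0.0072  0.3013]
```

View pics/s7.png

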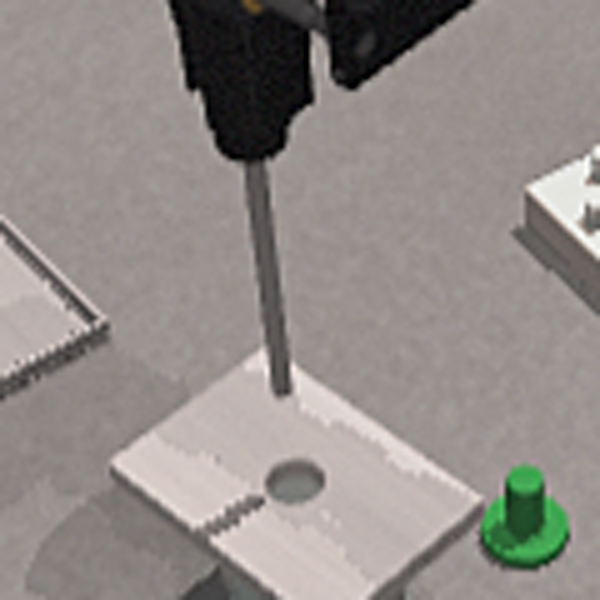

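The stem is vertical, with its axis at about (0.524,-0.004). The hole centre, crop (295,481), works out to about (0.5245,-0.0043), so it's centred to about 1 mm. The tip is at z≈0.180, so I'll lower 132 mm.

Emit:
drive_tool --moves '[{"delta_pos":[0,0,8],"turn":0,"claw":0},{"delta_pos":[0,0,12],"turn":0,"claw":0},{"delta_pos":[0,0,12],"turn":0,"claw":0},{"delta_pos":[0,0,12],"turn":0,"claw":0},{"delta_pos":[0,0,12],"turn":0,"claw":0},{"delta_pos":[0,0,12],"turn":0,"claw":0},{"delta_pos":[0,0,12],"turn":0,"claw":0},{"delta_pos":[0,0,0],"turn":0,"claw":0},{"delta_pos":[0,0,0],"turn":0,"claw":0}]'

```text
time_s: 17.75
tcp_pos: [0.5248, -0.0039, 0.216]
ee_rot: [[-0.967, -0.256, 0.001], [-0.256, 0.967, -0.0], [-0.001, -0.0, -1.0]]
wrist_force: [0.5, -0.2, -0.8]
gripper_width: 0.252
gripper_force: 30.0
```

Emit:
drive_tool --moves '[{"delta_pos":[0,0,12],"turn":0,"claw":0},{"delta_pos":[0,0,12],"turn":0,"claw":0},{"delta_pos":[0,0,12],"turn":0,"claw":0},{"delta_pos":[0,0,10],"turn":0,"claw":0},{"delta_pos":[0,0,6],"turn":0,"claw":0},{"delta_pos":[0,0,0],"turn":0,"claw":0},{"delta_pos":[0,0,0],"turn":0,"claw":0},{"delta_pos":[0,0,0],"turn":0,"claw":0},{"delta_pos":[0,0,0],"turn":0,"claw":0}]'

```text
time_s: 18.88
tcp_pos: [0.5246, -0.0039, 0.164]
ee_rot: [[-0.967, -0.256, 0.001], [-0.256, 0.967, 0.0], [-0.001, 0.0, -1.0]]
wrist_force: [-0.3, -0.1, -0.2]
gripper_width: 0.252
gripper_force: 30.0
```

```bash
python3 - <<'E'
from h import *
np.set_printoptions(precision=4,suppress=True)
c=cap('side');s=monitor.sense();print(s['tcp_pos'],s['wrist_force']); save(c,'s8.png',(215,130,335,250),5)
P=pts(c);m=(c['range_z']>0)&(np.hypot(P[...,0]-.524,P[...,1]+.004)<.018)&(P[...,2]>.13)&(P[...,2]<.22)
Q=P[m]
for a in np.arange(.13,.2,.008):
    k=Q[(Q[:,2]>=a)&(Q[:,2]<a+.008)]
    if len(k): print('%.3f'%a,len(k),np.median(k,axis=0),np.ptp(k,axis=0))
E
```

```text
[ 0.5246 -0.0038  0.1639] [ 0.1858 -0.1563 -1.0684]
0.130 11 [ 0.5233 -0.0063  0.1316] [0.0075 0.0046 0.0068]
0.138 11 [ 0.5234 -0.006   0.1408] [0.006  0.0056 0.0061]
0.146 10 [ 0.5226 -0.0069  0.1502] [0.0054 0.0057 0.0073]
0.154 11 [ 0.5227 -0.0067  0.1571] [0.0067 0.0038 0.006 ]
0.162 10 [ 0.523  -0.0062  0.1644] [0.0048 0.0069 0.0073]
0.170 1 [ 0.5256 -0.0075  0.1708] [0. 0. 0.]
0.178 30 [ 0.5178 -0.0124  0.1839] [0.0202 0.0165 0.0065]
0.186 27 [ 0.5164 -0.0134  0.1898] [0.0209 0.0179 0.0074]
0.194 30 [ 0.5149 -0.0094  0.198 ] [0.009  0.031  0.0076]
```

View pics/s8.png

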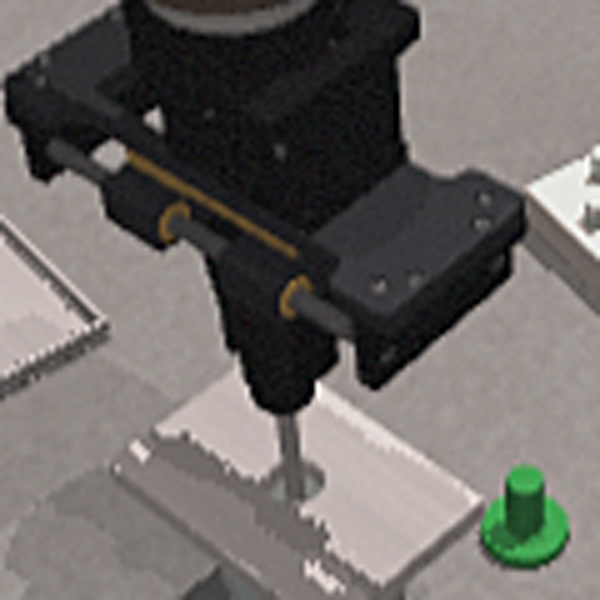

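The stem runs straight through the hole at crop (295,480), centred. The collar is at about z=0.176, which puts the tip near 0.047, and the arm is still. Handing in.

```bash
python3 -c "
from station import ticket; print(ticket.finish_job())"
```

```text
the job is handed in; nothing more can be done
None
```

I handed the job in at about 19 s, and the hand-in reported no verdict: the dust cover stands upright in the tray, and the long probe is held still and centred to about 1 mm in the hole, its tip an estimated 30 mm above the jar floor.

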